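# Clean the flagged solder joint and hold the loupe over it in focus

## Robot

A 6-joint arm with a two-finger parallel gripper is mounted at the origin on the work surface. World frame = base frame: x ahead of the robot, y to its left, z up, the work surface at z = 0. Lengths are in mm, angles in rad, forces in N, time in s.
With the tool pointing down it reaches from about 425 to 950 mm from the base axis. Payload 3.5 kg.
Tool frame: the origin (TCP) lies midway between the tips of the shut fingers; the grasp point (between the pads) lies 19 mm behind it; z points along the fingers, y is the line along which they close (so a half turn about z gives the same grasp; the last joint's range is limited). The gripper opens to 85 mm and grips with 20 to 120 N. Pads are 22 mm wide; open, the fingers measure 114 mm over their backs; the gripper's body (76 mm by 85 mm) begins 54 mm behind the grasp point. The pads swing forward as they close: fully open they stand 13 mm farther back than shut.
Start: joints at [0.963, 0.286, 1.577, -0, 1.279, -0.15], TCP at [298.297, 605.496, 231.325] pointing down, gripper open.
Joint ranges: [-2.77, 2.77], [-0.9, 2.22], [0.21, 2.48], [-1.53, 4.67], [0.24, 2.81], [-2.84, 2.84]. Speed limits (rad/s): [2.79, 2.79, 3.14, 3.14, 3.14, 3.14].

## Interface

Orientations are given as [roll, pitch, yaw] about the fixed x, y, z axes, in that order (R = Rz(yaw) Ry(pitch) Rx(roll)).
In Python, from cell import env gives the robot as it stands.
- The arm moves only by the tool send_rows, never from a script. Its arguments are lists of equal length, an entry for each row: "hand": the finger opening in m, from 0 to 0.0854; "slide": the shift along the world's x, y, z in m, a list of three; "rot": the turn, a rotation vector about the world's x, y, z in rad, a list of three. In form: {"hand": [hand, ...], "slide": [[dx, dy, dz], ...], "rot": [[ax, ay, az], ...]}. A call has 1 to 8 rows; each row shifts and turns the commanded pose from where the row before left it; what a row does not reach is not made up. A row lasts 1/10 s, in which the tool goes at most 50 mm and 8.59 degrees, less where a joint would pass 70% of its speed; a pose out of reach is approached as far as the arm can. A call is refused whole if a number of a shift passes 0.05 or a number of a turn 0.15, either way. A call with a gripper value outside its range is refused whole. The fingers move at their own pace and stop on an object; the grip force is fixed at half the most. Time passes only in rows, so rows that do not move let the fingers close. It gives the time, the measured TCP pose, the force, the opening and the grip force at its end, in the units of the state.
- env.sense(): the state, without advancing time (a new reading comes with each control period).
- env.grab_frame(name): name is "scene" or "top"; returns a dict with "color" (480x640x3 uint8, red, green, blue), "vfov" (degrees; the focal length in pixels is half the picture's height over the tangent of half this angle, whatever the lens; pixels are square), "cx", "cy" (the principal point, pixels), "R" (3x3) and "t" (3): a world point X has camera coordinates R X + t. Camera axes: x right, y down, z forward; pixel columns grow to the right and rows downward; lengths in mm; the calibration is good to about 2 mm. A picture is of the moment at which its call begins. There is no depth.
- env.sign_off(): hands the job in; it is judged then, once.
The state is a dict: "t": time; "q": joint angles; "joint_vel": joint speeds; "joint_torque": joint torques, N m; "position": TCP position; "tool_rot": TCP orientation; "force": force on the tool from outside, world axes, zero at the start; "moment": the same for the moment, N m; "finger_gap": opening from 0.0 (shut) to 1.0 (fully open); "grasp_force": force on a finger pad.
Only numpy, scipy, OpenCV 4.12 (cv2) and the standard library are available. Lean on these libraries where they do the work, as an engineer would, in place of code of your own. Each camera call takes 0.05 s, during which the arm holds its last target. There are 200 camera calls.

## Task

Take the yellow brush out of its stand, dip its bristles into the open white pot, dab them gently on the soldered terminal that the red arrow sticker on the sensor head's green board points at, and put the brush back fully down in its stand. Then pick up the loupe and hold it level and still, its lens centred over that same terminal and at the height marked by the red scriber of the height gauge, touching nothing; finish while holding it there. Leave the gauge setting and everything else on the bench as they are.

Things in the scene. Friction and masses are not known exactly. Their poses are not given: they have to be found in the camera images.
- head: Sensor-head base under rework, fixed to the bench: round aluminium plate (180 mm across, top 48 mm up) on four short legs, a flanged conical steel skirt on it and on top a round green terminal board (104 mm across, its face 87 mm up) with eight turret terminals on a 52 mm circle. Origin: on the bench under the plate's centre. +x points from the centre to the flagged terminal; the red arrow sticker (20 by 14 mm, flat) lies on the board outside that terminal and points at it.
- lug: The flagged solder terminal on the board: 7 mm wide, 6 mm tall, 26 mm from the board's centre, silver-topped; its brass neighbours stand 20 mm away. Origin: centre of its foot on the board.
- joint_top (a point): Top centre of the flagged terminal, 6 mm above the board, 93 mm above the bench; it cannot move.
- brush: Cleaning brush standing upright, bristles down, in its stand: yellow round handle 13 mm across from 6 to 75 mm above the origin, black collar 24 mm across and 6 mm thick, steel ferrule 11 mm across reaching 30 mm below the origin, black bristles 8 mm across reaching 55 mm below it. 36 g. Origin: on the axis, at the collar's underside, which rests on the stand's top; +z towards the handle. Grip the handle from above, about 45 to 60 mm above the origin.
- brush_tip (a point): End of the bristles, 55 mm below the brush's origin on its axis. The bristles give along the axis by up to 10 mm, with 0.4 N at first touch and 2.4 N when fully pushed in; then they are hard.
- stand: Black tool-stand block, fixed, 60 by 100 by 70 mm tall (x, y, z). Origin: centre of its underside. In the middle of its top is the brush's hole; two thin drill shanks stand 12 mm out of the top, 34 mm either side along y.
- stand_hole0 (a point): Centre of the mouth of the brush's hole, in the top of the stand, 70 mm above the bench. The hole is 17 mm wide, runs right through and has a 2 mm chamfer.
- pot: Small open white ceramic pot, loose, 180 g: 60 mm across, 36 mm tall, 3 mm walls, inner floor 5 mm up. Origin: centre of its underside.
- pot_rim (a point): Centre of the pot's mouth, level with the rim, 36 mm above its underside.
- loupe: Hand loupe lying flat on the bench, about 110 g: black lens ring 76 mm across and 20 mm thick with a clear lens 66 mm across, and a white handle 24 mm wide and 22 mm thick which runs along -x from 51 to 156 mm from the lens centre (blue end cap). Origin: under the lens centre, on the underside; z is the lens's optical axis.
- lens (a point): Middle of the lens, 10 mm above the loupe's origin.
- loupe_grip (a point): Good place to grip the handle: 80 mm from the lens centre along the loupe's -x, 11 mm above its underside; the fingers close along the loupe's y over 24 mm.
- gauge: Height gauge, fixed: dark base 75 by 105 by 34 mm, upright steel column to 276 mm, grey sliding head that carries a level scriber pointing along the gauge's +y. Origin: on the bench; +y points along the scriber.
- scriber_tip (a point): End of the scriber's red tip (10 mm wide, 6 mm thick; the point at mid-thickness), 70 mm from the gauge's origin along its y. Its height marks where the middle of the lens belongs, 150 to 180 mm above the bench.
- spool: Bystander: black spool of lacing thread, 52 mm across, 76 mm tall, upright. Origin: centre of its underside.
- pliers: Bystander: pliers with black handles lying flat, 170 mm long, 12 mm thick. Origin: on the bench, near the middle.
- bottle: Bystander: closed blue bottle with a white cap, 48 mm across, 105 mm tall. Origin: centre of its underside.
- gimbal: Bystander: polished steel gimbal ball, 68 mm across, on a round foot, 78 mm tall in all. Origin: centre of its underside.
Things that resemble listed ones, but are neither listed nor needed, are in the scene too. What is shaped like the brush but blue is not meant. Several things have the shape of the pot; the one meant has the colours described above.

How it is judged:
By the outcome, as a careful person would: the job done as asked, in the order asked, and still so for the second after the job is handed in, while the arm keeps its last pose, push and grip.
It also fails if it takes over 59 s, if anything falls off the work surface, if the arm or the gripper's body presses on something with over 40 N, if the wrist force passes 120 N, or if a joint passes its speed limit or range.

## Working session

There is one attempt and no reset: what is moved stays moved. The work goes in short steps, Python scripts to look and compute and a tool call to move; the robot and the scene stay as the last step left them, time stands still between calls to the robot, and variables do not carry over. Pictures are saved under pics/ and viewed, at most 10 in all, crops included, and the job is handed in when it is done.

Besides the shell and the picture viewer there is one more tool, called as name(argument=value, ...), one argument or row to a line, values as JSON. send_rows: Moves the arm, as the interface text tells. Its arguments: {"type":"object","properties":{"hand":{"type":"array","items":{"type":"number"}},"slide":{"type":"array","items":{"type":"array","items":{"type":"number"}}},"rot":{"type":"array","items":{"type":"array","items":{"type":"number"}}}},"required":["hand","slide","rot"]}

```bash
mkdir -p pics
cat > h.py <<'E'
import numpy as np, cv2, pickle
from cell import env
def grab(n,tag):
    f=env.grab_frame(n); pickle.dump(f,open(f'pics/{tag}.pkl','wb')); cv2.imwrite(f'pics/{tag}.png',f['color'][:,:,::-1]); return f
def load(tag): return pickle.load(open(f'pics/{tag}.pkl','rb'))
def foc(f): return f['color'].shape[0]/2/np.tan(np.radians(f['vfov'])/2)
def ray(f,u,v):
    R=np.array(f['R']);t=np.array(f['t'])
    return -R.T@t, R.T@np.array([(u-f['cx'])/foc(f),(v-f['cy'])/foc(f),1])
def onz(f,u,v,z):
    c,d=ray(f,u,v); return c+d*(z-c[2])/d[2]
def tri(*o):
    A=np.zeros((3,3));b=np.zeros(3)
    for f,u,v in o:
        c,d=ray(f,u,v); d/=np.linalg.norm(d);P=np.eye(3)-np.outer(d,d);A+=P;b+=P@c
    return np.linalg.solve(A,b)
def proj(f,X):
    c=np.array(f['R'])@X+np.array(f['t']); return c[:2]/c[2]*foc(f)+[f['cx'],f['cy']]
def crop(tag,u0,v0,u1,v1,s,out):
    im=cv2.imread(f'pics/{tag}.png')[v0:v1,u0:u1]; cv2.imwrite(f'pics/{out}.png',cv2.resize(im,None,fx=s,fy=s,interpolation=cv2.INTER_CUBIC))
E
python3 -c "
from h import *
for n in('top','scene'):
    f=grab(n,n+'0');print(n,f['vfov'],f['cx'],f['cy'],ray(f,320,240))
print(env.sense())"
```

```text
top 51.308802157311874 321.65170392631256 238.51578310686403 (array([ 298.34655849,   55.74083003, 1423.42461102]), array([ 0.19308767,  0.00578101, -0.98117454]))
scene 49.491456845694955 324.42102380694377 235.46237191799239 (array([1534.53389075, -306.64991517,  911.32706146]), array([-0.71941846,  0.27329473, -0.63866665]))
{'t': 0.1, 'q': array([ 9.63008476e-01,  2.87103778e-01,  1.57804683e+00, -3.83064769e-06,
        1.27859983e+00, -1.49993162e-01]), 'joint_vel': array([-1.67280984e-03, -5.03226379e-04, -4.62777019e-03, -1.49903639e-03,
        9.50709973e-05, -8.32215702e-04]), 'joint_torque': array([ 1.75302798e-04, -4.07292902e+01, -2.93699831e+01, -1.85332256e-04,
        3.41123639e-03,  1.15481231e-05]), 'position': array([297.95379629, 605.01107361, 230.05890677]), 'tool_rot': array([-3.13945855e+00, -3.18815692e-04,  2.68379873e+00]), 'force': array([-0.60403692, -0.41581879, -0.03261099]), 'moment': array([ 0.02484371, -0.01257148,  0.02483898]), 'grasp_force': 0.0, 'finger_gap': 1.0018176056520807}
```

View pics/top0.png

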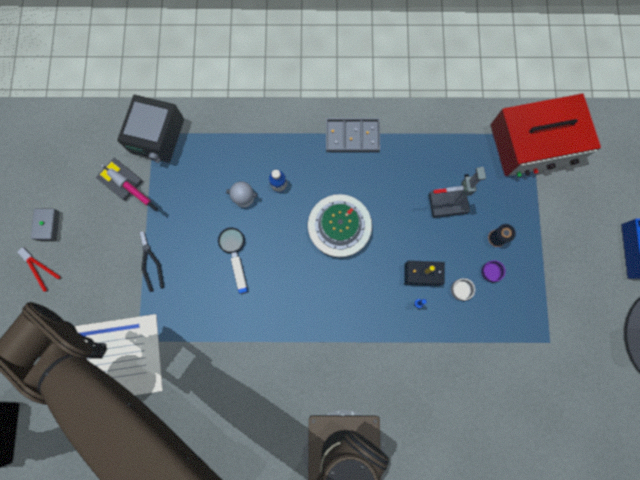

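View pics/scene0.png

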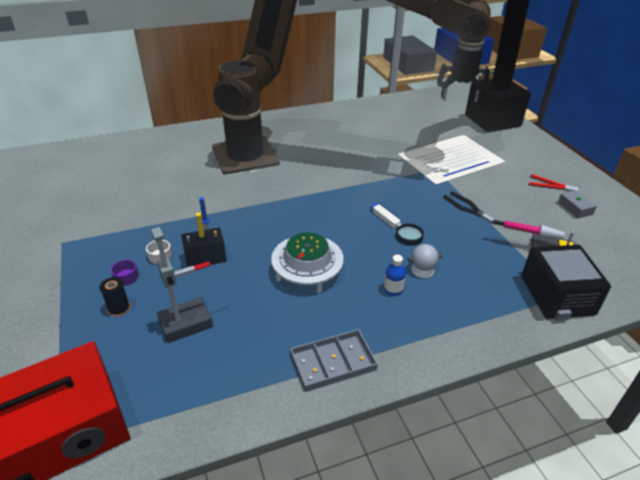

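Top picture: the brush in its stand is at (431,268), the pots are white (463,289) and purple (493,271), the head is at (340,224) and the loupe at (231,240) with its handle towards (241,292). The gauge is at (450,200), and there is a blue brush at (420,303). In the scene picture the brush is at (200,225), the white pot at (158,250), the scriber tip at (210,266) and the head at (307,255). The yellow brush and the white pot fit the description. The enlarged crops will confirm this.

```bash
python3 -c "
from h import *
a=cv2.imread('pics/top0.png');b=cv2.imread('pics/scene0.png')
r=lambda i,u,v,w,h,s:cv2.resize(i[v:v+h,u:u+w],None,fx=s,fy=s,interpolation=cv2.INTER_CUBIC)
# tiles 400x300 at 
T=np.vstack([np.hstack([r(a,400,240,100,75,4),r(a,300,188,80,60,5)]),np.hstack([r(b,140,190,100,75,4),r(b,267,220,80,60,5)])])
cv2.imwrite('pics/m1.png',T)
T=np.vstack([np.hstack([r(a,415,160,80,60,5),r(a,190,225,100,75,4)]),np.hstack([r(b,145,220,80,60,5),r(b,350,190,100,75,4)])])
cv2.imwrite('pics/m2.png',T)
"
```

```text
(no output)
```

View pics/m1.png

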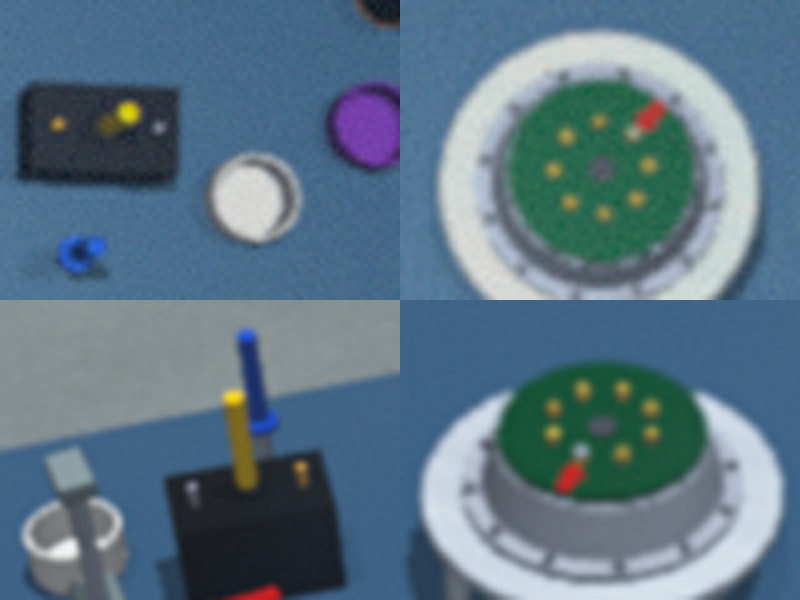

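View pics/m2.png

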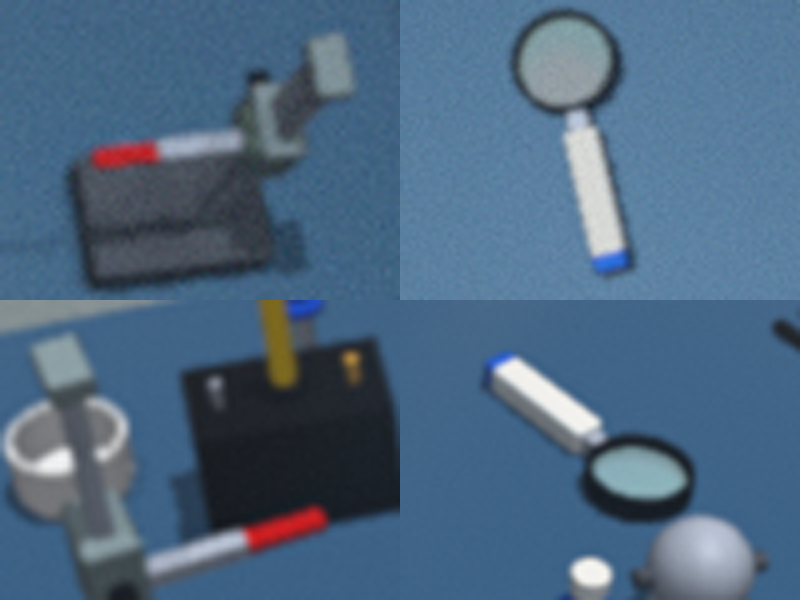

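The crops confirm the targets. The yellow brush is in the black stand, with its handle top at top (432,268) and scene (198,214). The open white pot is next to it at top (463,289); the purple one and the blue brush are decoys. The silver lug with the red arrow is at top (346.5,214) and scene (303,250). The scriber tip is at top (433.5,191.5) and scene (210,263).

```bash
cat > m.py <<'E'
from h import *
np.set_printoptions(precision=1,suppress=True)
a=load('top0');b=load('scene0')
P=lambda f,x,y,ou,ov,s:(f,(x+.5)/s-.5+ou,(y+.5)/s-.5+ov)
def both(n,p,q,z=None):
    X=tri(p,q); print(n,'tri',X,'reproj',proj(a,X)-p[1:],proj(b,X)-q[1:])
    if z: print('   onz top',onz(*p,z)[:2],'scene',onz(*q,z)[:2])
both('brushtop',P(a,129,112,400,240,4),P(b,233,98,140,190,4),145)
both('pot',P(a,254,198,400,240,4),P(b,73,231,140,190,4),36)
both('lug',P(a,234,132,300,188,5),P(b,181,150,267,220,5),93)
T=[(200,121),(167,136),(154,171),(171,202),(204,213),(237,199),(249,165),(234,132)]
S=[(183,90),(222,90),(251,107),(252,133),(222,153),(181,150),(153,133),(153,107)]
ta=np.array([onz(*P(a,*p,300,188,5),93)[:2] for p in T]);sb=np.array([onz(*P(b,*p,267,220,5),93)[:2] for p in S])
for q,i in((ta,7),(sb,5)): c=q.mean(0);d=q[i]-c;print('head c',c,'lug',q[i],'r',np.linalg.norm(q-c,axis=1),'ang',np.degrees(np.arctan2(d[1],d[0])))
both('scriber',P(a,93,158,415,160,5),P(b,325,217,145,220,5))
both('lens',P(a,166,61,190,225,4),P(b,239,172,350,190,4),20)
e=onz(*P(a,212,263,190,225,4),15);l=onz(*P(a,166,61,190,225,4),18);print('cap',e,'len',np.linalg.norm((e-l)[:2]),'yaw',np.degrees(np.arctan2(*(l-e)[1::-1])))
e=onz(*P(b,99,61,350,190,4),20);l=onz(*P(b,239,172,350,190,4),20);print('cap',e,np.linalg.norm((e-l)[:2]),np.degrees(np.arctan2(*(l-e)[1::-1])))
# stand top corners (top view)
for p in[(25,84),(178,91),(176,183),(22,176)]: print('stand',onz(*P(a,*p,400,240,4),70)[:2])
for p in[(58,124),(159,128)]: print('drill',onz(*P(a,*p,400,240,4),82)[:2])
for p in[(192,188-0),(301,168)]: print('drillS',onz(*P(b,p[0],p[1],140,190,4),82)[:2])
E
python3 m.py
```

```text
brushtop tri [ 478.3 -225.6  143.1] reproj [-0.1 -0. ] [-0.1 -0. ]
   onz top [ 478.  -225.4] scene [ 481.  -225.6]
pot tri [ 433.8 -335.    31.3] reproj [0. 0.] [0.1 0. ]
   onz top [ 433.4 -333.5] scene [ 439.7 -335. ]
lug tri [633.1  -8.3  93. ] reproj [-0.1 -0. ] [-0.1  0. ]
   onz top [633.   -8.6] scene [633.1  -8. ]
head c [613.1   9.1] lug [633.   -8.6] r [26.1 26.  26.3 25.8 25.6 26.  25.7 26.6] ang -41.537670598134525
head c [615.3   8.9] lug [633.1  -8. ] r [25.  25.1 25.9 26.1 26.3 24.5 25.7 26.1] ang -43.55103534276551
scriber tri [ 679.3 -234.   156.9] reproj [-0.2 -0. ] [-0.2 -0. ]
lens tri [575.6 320.1  14.7] reproj [-0.2 -0.1] [-0.2  0. ]
   onz top [574.3 318.5] scene [581.3 317.1]
cap [430.4 281.5  15. ] len 149.06977280423268 yaw 14.518148889681138
cap [431.6 280.7  20. ] 154.07636615918872 13.680156821865454
stand [ 507.7 -171.5]
stand [ 503.1 -275.9]
stand [ 440.1 -271.7]
stand [ 444.6 -167.6]
drill [ 478.6 -190.9]
drill [ 476. -259.]
drillS [ 479.4 -259.1]
drillS [ 481.9 -191.4]
```

send_rows(
  hand=[0.085,0.085,0.085,0.085,0.085,0.085,0.085,0.085],
  slide=[
    [0.018,-0.044,0],
    [0.018,-0.044,0],
    [0.018,-0.044,0],
    [0.018,-0.044,0],
    [0.018,-0.044,0],
    [0.018,-0.044,0],
    [0.018,-0.044,0],
    [0.018,-0.044,0],
  ],
  rot=[
    [0,0,0],
    [0,0,0],
    [0,0,0],
    [0,0,0],
    [0,0,0],
    [0,0,0],
    [0,0,0],
    [0,0,0],
  ],
)

```text
t: 0.9
position: [442.3, 251.6, 231.0]
tool_rot: [-3.141, -0.0, 2.684]
force: [1.6, 0.7, 0.7]
finger_gap: 0.999
grasp_force: 0.0
```

send_rows(
  hand=[0.085,0.085,0.085,0.085,0.085,0.085,0.085,0.085],
  slide=[
    [0.019,-0.044,0],
    [0.019,-0.044,0],
    [0.019,-0.044,0],
    [-0.003,-0.043,0],
    [-0.003,-0.043,0],
    [-0.003,-0.043,0],
    [-0.003,-0.043,0],
    [-0.003,-0.043,0],
  ],
  rot=[
    [0,0,0],
    [0,0,0],
    [0,0,0],
    [0,0,0],
    [0,0,0],
    [0,0,0],
    [0,0,0],
    [0,0,0],
  ],
)

```text
t: 1.7
position: [483.6, -95.1, 230.9]
tool_rot: [3.142, -0.0, 2.684]
force: [2.3, 0.0, -0.6]
finger_gap: 0.991
grasp_force: 0.0
```

send_rows(
  hand=[0.085,0.085,0.085,0.085,0.085],
  slide=[
    [-0.002,-0.043,0],
    [-0.002,-0.043,0],
    [-0.002,-0.043,0],
    [0,0,0],
    [0,0,0],
  ],
  rot=[
    [0,0,0],
    [0,0,0],
    [0,0,0],
    [0,0,0],
    [0,0,0],
  ],
)

```text
t: 2.2
position: [477.8, -222.9, 230.7]
tool_rot: [3.141, -0.002, 2.682]
force: [0.2, 0.5, 0.8]
finger_gap: 0.992
grasp_force: 0.0
```

send_rows(
  hand=[0.085,0.085,0.085,0.085,0.085,0.085,0.085],
  slide=[
    [0.0005,-0.0025,-0.03],
    [0,0,-0.03],
    [0,0,-0.03],
    [0,0,-0.02],
    [0,0,-0.015],
    [0,0,-0.005],
    [0,0,0],
  ],
  rot=[
    [0,0,0],
    [0,0,0],
    [0,0,0],
    [0,0,0],
    [0,0,0],
    [0,0,0],
    [0,0,0],
  ],
)

```text
t: 2.9
position: [478.8, -224.2, 101.0]
tool_rot: [3.141, -0.001, 2.685]
force: [0.8, -1.5, 0.4]
finger_gap: 0.999
grasp_force: 0.0
```

```bash
python3 -c "
from h import *
grab('top','top1');grab('scene','scene1');print(env.sense()['position'],env.sense()['force'])
a=cv2.imread('pics/top1.png');b=cv2.imread('pics/scene1.png')
r=lambda i,u,v,w,h,s:cv2.resize(i[v:v+h,u:u+w],None,fx=s,fy=s,interpolation=cv2.INTER_CUBIC)
cv2.imwrite('pics/m3.png',np.hstack([r(a,390,220,80,100,5),r(b,160,160,80,100,5)]))"
```

```text
[ 479.63841462 -225.19631829  102.54715624] [ 0.50421459  0.18675145 -0.03205852]
```

View pics/m3.png

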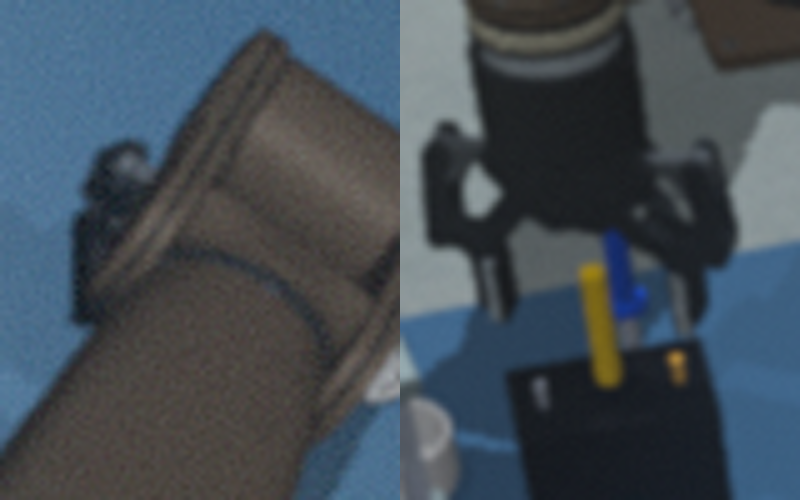

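The scene crop shows the yellow handle (x≈595) centred between the open fingertips (x≈500 and 685). I'll close the fingers.

send_rows(
  hand=[0,0,0,0,0,0,0,0],
  slide=[
    [0,0,0],
    [0,0,0],
    [0,0,0],
    [0,0,0],
    [0,0,0],
    [0,0,0],
    [0,0,0],
    [0,0,0],
  ],
  rot=[
    [0,0,0],
    [0,0,0],
    [0,0,0],
    [0,0,0],
    [0,0,0],
    [0,0,0],
    [0,0,0],
    [0,0,0],
  ],
)

```text
t: 3.8
position: [478.8, -225.1, 101.4]
tool_rot: [-3.142, -0.0, 2.684]
force: [-1.6, 0.1, 0.3]
finger_gap: 0.134
grasp_force: 58.3
```

```bash
python3 -c "
from h import *
s=env.sense();print(s['position'],s['force'],s['moment'],s['finger_gap'],s['grasp_force'])"
```

```text
[ 478.78926327 -225.06616869  101.35771955] [-1.57601471  0.14734192  0.33350206] [-0.03281213  0.04118773 -0.0123206 ] 0.13389899595209956 58.33768129348755
```

send_rows(
  hand=[0,0,0,0,0,0,0,0],
  slide=[
    [0,0,0.015],
    [0,0,0.03],
    [0,0,0.03],
    [0,0,0.025],
    [-0.01,-0.025,0],
    [-0.014,-0.036,0],
    [-0.014,-0.036,0],
    [-0.0045,-0.0115,0],
  ],
  rot=[
    [0,0,0],
    [0,0,0],
    [0,0,0],
    [0,0,0],
    [0,0,0],
    [0,0,0],
    [0,0,0],
    [0,0,0],
  ],
)

```text
t: 4.6
position: [435.4, -336.3, 202.7]
tool_rot: [-3.14, 0.002, 2.681]
force: [-0.6, 0.7, -0.2]
finger_gap: 0.133
grasp_force: 58.5
```

send_rows(
  hand=[0,0,0,0,0,0],
  slide=[
    [0,0,-0.015],
    [0,0,-0.02],
    [0,0,-0.02],
    [0,0,0],
    [0,0,0],
    [0,0,0],
  ],
  rot=[
    [0,0,0],
    [0,0,0],
    [0,0,0],
    [0,0,0],
    [0,0,0],
    [0,0,0],
  ],
)

```text
t: 5.2
position: [437.1, -333.3, 147.4]
tool_rot: [-3.141, 0.002, 2.685]
force: [-0.6, 0.9, -1.2]
finger_gap: 0.134
grasp_force: 58.5
```

```bash
python3 -c "
from h import *
grab('top','top2');grab('scene','scene2');s=env.sense();print(s['position'],s['force'],s['finger_gap'])
a=cv2.imread('pics/top2.png');b=cv2.imread('pics/scene2.png')
r=lambda i,u,v,w,h,s:cv2.resize(i[v:v+h,u:u+w],None,fx=s,fy=s,interpolation=cv2.INTER_CUBIC)
cv2.imwrite('pics/m4.png',np.hstack([r(a,420,250,80,100,5),r(b,120,180,80,100,5)]))"
```

```text
[ 437.08538193 -333.7504647   147.7010516 ] [-0.00772088 -0.17287546 -1.13988979] 0.13365004230483396
```

View pics/m4.png

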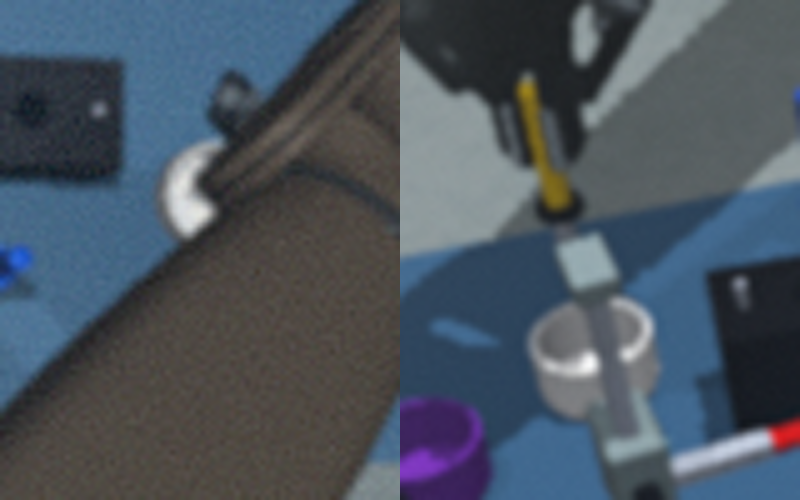

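Scene crop: the brush is held above the white pot, handle top at (527,80) and collar at (560,208). It leans a little, so I'll compare that with the projection of a vertical brush.

```bash
python3 -c "
from h import *
b=load('scene2')
P=lambda X:(proj(b,np.array(X,float))-[120,180]+.5)*5-.5+[400,0]
for z in(191,122,116,61): print(z,P([437,-333.7,z]),P([438,-333.7,z]))
b=load('scene0')
P=lambda X:(proj(b,np.array(X,float))-[140,190]+.5)*4-.5
for z in(145,76): print(z,P([479,-225.5,z]))
"
```

```text
191 [533.88631852  87.23573772] [534.1041793   88.37865663]
122 [561.43187861 202.26283332] [561.65783527 203.43163379]
116 [563.73895018 211.89689924] [563.9655354  213.06766071]
61 [584.27042907 297.63399726] [584.50227113 298.8208032 ]
145 [232.51884992  96.07641836]
76 [247.23616082 183.83320605]
```

send_rows(
  hand=[0,0,0,0,0,0,0,0],
  slide=[
    [0,0,-0.02],
    [0,0,-0.02],
    [0,0,-0.01],
    [0,0,0],
    [0,0,0],
    [0,0,0],
    [0,0,0],
    [0,0,0],
  ],
  rot=[
    [0,0,0],
    [0,0,0],
    [0,0,0],
    [0,0,0],
    [0,0,0],
    [0,0,0],
    [0,0,0],
    [0,0,0],
  ],
)

```text
t: 6.1
position: [436.7, -333.9, 97.1]
tool_rot: [-3.141, 0.001, 2.684]
force: [-0.1, 0.6, 0.6]
finger_gap: 0.133
grasp_force: 58.5
```

send_rows(
  hand=[0,0,0,0,0,0],
  slide=[
    [0,0,0.02],
    [0,0,0.03],
    [0,0,0.03],
    [0,0,0.03],
    [0,0,0.02],
    [0,0,0],
  ],
  rot=[
    [0,0,0],
    [0,0,0],
    [0,0,0],
    [0,0,0],
    [0,0,0],
    [0,0,0],
  ],
)

```text
t: 6.7
position: [437.8, -335.1, 230.7]
tool_rot: [-3.139, 0.008, 2.684]
force: [-0.1, -0.4, 0.2]
finger_gap: 0.134
grasp_force: 58.5
```

send_rows(
  hand=[0,0,0,0,0,0,0,0],
  slide=[
    [0.0246,0.0407,0],
    [0.0246,0.0407,0],
    [0.0246,0.0407,0],
    [0.0246,0.0407,0],
    [0.0246,0.0407,0],
    [0.0246,0.0407,0],
    [0.0246,0.0407,0],
    [0.0246,0.0407,0],
  ],
  rot=[
    [0,0,0],
    [0,0,0],
    [0,0,0],
    [0,0,0],
    [0,0,0],
    [0,0,0],
    [0,0,0],
    [0,0,0],
  ],
)

```text
t: 7.5
position: [633.1, -5.9, 224.3]
tool_rot: [-3.141, -0.002, 2.684]
force: [0.1, -0.2, -1.3]
finger_gap: 0.135
grasp_force: 58.6
```

send_rows(
  hand=[0,0,0,0,0,0],
  slide=[
    [0,0,-0.01],
    [0,0,-0.015],
    [0,0,-0.01],
    [0,0,0],
    [0,0,0],
    [0,0,0],
  ],
  rot=[
    [0,0,0],
    [0,0,0],
    [0,0,0],
    [0,0,0],
    [0,0,0],
    [0,0,0],
  ],
)

```text
t: 8.1
position: [633.3, -9.0, 192.0]
tool_rot: [3.141, 0.001, 2.682]
force: [-0.1, 0.5, -0.7]
finger_gap: 0.132
grasp_force: 58.7
```

```bash
python3 -c "
from h import *
grab('top','top3');grab('scene','scene3');s=env.sense();print(s['position'],s['force'],s['finger_gap'])
a=cv2.imread('pics/top3.png');b=cv2.imread('pics/scene3.png')
r=lambda i,u,v,w,h,s:cv2.resize(i[v:v+h,u:u+w],None,fx=s,fy=s,interpolation=cv2.INTER_CUBIC)
cv2.imwrite('pics/m5.png',np.hstack([r(a,320,180,50,75,8),r(b,275,200,50,75,8)]))
P=lambda X:(proj(load('scene3'),np.array(X,float))-[275,200]+.5)*8-.5+[400,0]
x,y,z=s['position']
for X in ([x,y,z+43.7],[x,y,z-25],[x,y,z-86],[633.2,-8.4,93]):print(P(X))"
```

```text
[633.48570333  -8.58187131 192.35256797] [ 0.12117034 -0.03780547 -0.40348508] 0.13241581243665734
[620.78330289  12.79105695]
[622.61928046 206.77728318]
[624.14202992 367.66836699]
[624.73230618 400.84811828]
```

View pics/m5.png

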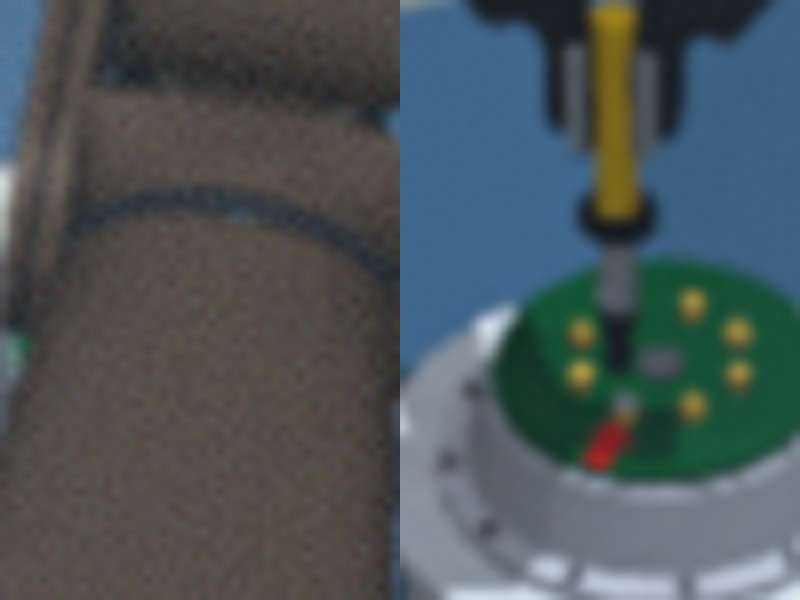

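Scene crop: the brush hangs upright with its tip at about (620,368). The silver lug with the red arrow is at (626,402). That is about 1.5 mm off sideways, so I'll correct it and dab.

send_rows(
  hand=[0,0,0,0,0,0,0,0],
  slide=[
    [0.0005,0.0013,-0.005],
    [0,0,-0.004],
    [0,0,-0.002],
    [0,0,-0.002],
    [0,0,-0.001],
    [0,0,-0.001],
    [0,0,0],
    [0,0,0],
  ],
  rot=[
    [0,0,0],
    [0,0,0],
    [0,0,0],
    [0,0,0],
    [0,0,0],
    [0,0,0],
    [0,0,0],
    [0,0,0],
  ],
)

```text
t: 9.0
position: [633.7, -6.6, 176.5]
tool_rot: [3.141, 0.0, 2.684]
force: [-0.3, 0.0, 0.9]
finger_gap: 0.133
grasp_force: 58.7
```

```bash
python3 -c "
from h import *
F=[]
for i in range(4): grab('scene','scene4');s=env.sense();F.append(np.r_[s['position'],s['force']])
print(np.mean(F,0))
b=cv2.imread('pics/scene4.png')
r=lambda i,u,v,w,h,s:cv2.resize(i[v:v+h,u:u+w],None,fx=s,fy=s,interpolation=cv2.INTER_CUBIC)
cv2.imwrite('pics/m6.png',r(b,275,210,60,60,10))"
```

```text
[ 6.33658159e+02 -6.56900061e+00  1.76505480e+02 -7.28488871e-01
  2.10055279e-01  6.52041158e-01]
```

View pics/m6.png

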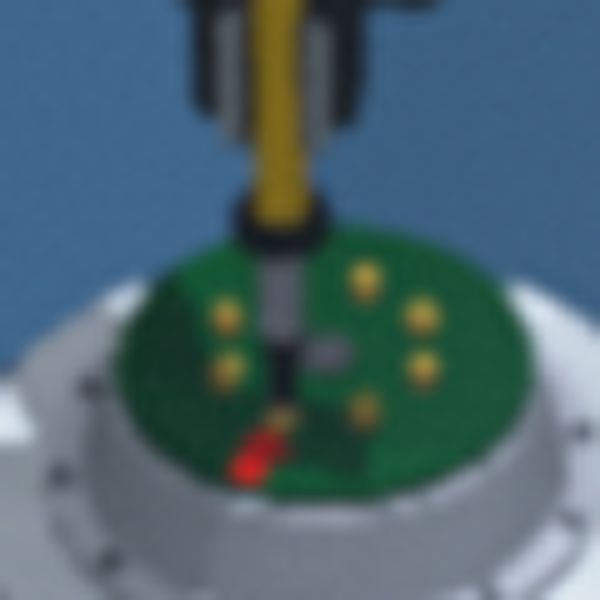

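The bristle tip at (283,402) covers the silver lug top and the contact force is about 1 N, so the dab is done. Next the brush goes back.

send_rows(
  hand=[0,0,0,0,0,0,0,0],
  slide=[
    [0,0,0.01],
    [0,0,0.02],
    [0,0,0.02],
    [-0.0258,-0.0364,0],
    [-0.0258,-0.0364,0],
    [-0.0258,-0.0364,0],
    [-0.0258,-0.0364,0],
    [-0.0258,-0.0364,0],
  ],
  rot=[
    [0,0,0],
    [0,0,0],
    [0,0,0],
    [0,0,0],
    [0,0,0],
    [0,0,0],
    [0,0,0],
    [0,0,0],
  ],
)

```text
t: 10.0
position: [503.7, -189.9, 227.2]
tool_rot: [-3.141, 0.002, 2.684]
force: [-0.1, -0.5, -0.2]
finger_gap: 0.14
grasp_force: 58.7
```

send_rows(
  hand=[0,0,0,0,0,0,0,0],
  slide=[
    [-0.0258,-0.0364,0],
    [0,0,0],
    [0,0,0],
    [0,0,-0.02],
    [0,0,-0.02],
    [0,0,-0.02],
    [0,0,0],
    [0,0,0],
  ],
  rot=[
    [0,0,0],
    [0,0,0],
    [0,0,0],
    [0,0,0],
    [0,0,0],
    [0,0,0],
    [0,0,0],
    [0,0,0],
  ],
)

```text
t: 10.8
position: [479.5, -224.1, 166.6]
tool_rot: [3.141, -0.0, 2.686]
force: [0.9, 0.1, 0.7]
finger_gap: 0.138
grasp_force: 58.8
```

```bash
python3 -c "
from h import *
F=[]
for i in range(4): grab('scene','scene5');s=env.sense();F.append(np.r_[s['position'],s['force']])
print(np.mean(F,0))"
```

```text
[ 4.79869926e+02 -2.25000611e+02  1.67810952e+02 -6.48034460e-02
 -2.79547359e-01 -3.79729754e-01]
```

Now lower gently, 65 mm in all (commanded z from 166.3 to 101.3).

send_rows(
  hand=[0,0,0,0,0,0,0,0],
  slide=[
    [0,0,-0.008],
    [0,0,-0.008],
    [0,0,-0.01],
    [0,0,-0.01],
    [0,0,-0.008],
    [0,0,0],
    [0,0,0],
    [0,0,0],
  ],
  rot=[
    [0,0,0],
    [0,0,0],
    [0,0,0],
    [0,0,0],
    [0,0,0],
    [0,0,0],
    [0,0,0],
    [0,0,0],
  ],
)

```text
t: 11.8
position: [479.1, -225.2, 122.8]
tool_rot: [-3.141, 0.001, 2.684]
force: [0.9, 0.9, 0.3]
finger_gap: 0.131
grasp_force: 58.8
```

send_rows(
  hand=[0,0,0,0,0,0,0],
  slide=[
    [0,0,-0.007],
    [0,0,-0.007],
    [0,0,-0.005],
    [0,0,-0.002],
    [0,0,0],
    [0,0,0],
    [0,0,0],
  ],
  rot=[
    [0,0,0],
    [0,0,0],
    [0,0,0],
    [0,0,0],
    [0,0,0],
    [0,0,0],
    [0,0,0],
  ],
)

```text
t: 12.5
position: [478.8, -225.0, 101.3]
tool_rot: [3.142, 0.0, 2.684]
force: [-0.2, 1.4, 1.0]
finger_gap: 0.132
grasp_force: 59.0
```

send_rows(
  hand=[0.03,0.06,0.085,0.085,0.085,0.085,0.085,0.085],
  slide=[
    [0,0,0],
    [0,0,0],
    [0,0,0],
    [0,0,0],
    [0,0,0],
    [0,0,0.03],
    [0,0,0.045],
    [0,0,0.045],
  ],
  rot=[
    [0,0,0],
    [0,0,0],
    [0,0,0],
    [0,0,0],
    [0,0,0],
    [0,0,0],
    [0,0,0],
    [0,0,0],
  ],
)

```text
t: 13.3
position: [478.2, -224.6, 221.8]
tool_rot: [3.141, -0.002, 2.684]
force: [0.7, -0.4, -0.6]
finger_gap: 0.997
grasp_force: 0.0
```

send_rows(
  hand=[0.085,0.085,0.085,0.085,0.085,0.085,0.085,0.085],
  slide=[
    [0.0016,0.0436,0],
    [0.0016,0.0436,0],
    [0.0016,0.0436,0],
    [0.0016,0.0436,0],
    [0.0016,0.0436,0],
    [0.0016,0.0436,0],
    [0.0016,0.0436,0],
    [0.0016,0.0436,0],
  ],
  rot=[
    [0,0,0.088],
    [0,0,0.088],
    [0,0,0.088],
    [0,0,0.088],
    [0,0,0.088],
    [0,0,0.088],
    [0,0,0.088],
    [0,0,0.088],
  ],
)

```text
t: 14.1
position: [491.4, 125.6, 221.5]
tool_rot: [-3.141, 0.001, -2.892]
force: [0.7, -1.0, 0.2]
finger_gap: 0.994
grasp_force: 0.0
```

send_rows(
  hand=[0.085,0.085,0.085,0.085,0.085,0.085],
  slide=[
    [0.0016,0.0436,0],
    [0.0016,0.0436,0],
    [0.0016,0.0436,0],
    [0.0016,0.0436,0],
    [0,0,0],
    [0,0,0],
  ],
  rot=[
    [0,0,0],
    [0,0,0],
    [0,0,0],
    [0,0,0],
    [0,0,0],
    [0,0,0],
  ],
)

```text
t: 14.7
position: [497.6, 298.9, 220.9]
tool_rot: [-3.141, -0.001, -2.893]
force: [-0.3, -1.4, 0.0]
finger_gap: 0.995
grasp_force: 0.0
```

```bash
python3 -c "
from h import *
grab('top','top6');grab('scene','scene6');s=env.sense();print(s['position'],s['tool_rot'],s['force'])
a=cv2.imread('pics/top6.png');b=cv2.imread('pics/scene6.png');b0=cv2.imread('pics/scene0.png')
r=lambda i,u,v,w,h,s:cv2.resize(i[v:v+h,u:u+w],None,fx=s,fy=s,interpolation=cv2.INTER_CUBIC)
T=np.vstack([np.hstack([r(a,400,240,100,75,4),r(b,140,190,100,75,4)]),np.hstack([r(b,340,140,100,75,4),r(b,267,220,80,60,5)])])
cv2.imwrite('pics/m7.png',T)"
```

```text
[497.93051752 297.42127096 221.08857415] [-3.14110760e+00 -5.59867114e-04 -2.89596629e+00] [ 0.22542851  0.35057029 -0.04643862]
```

View pics/m7.png

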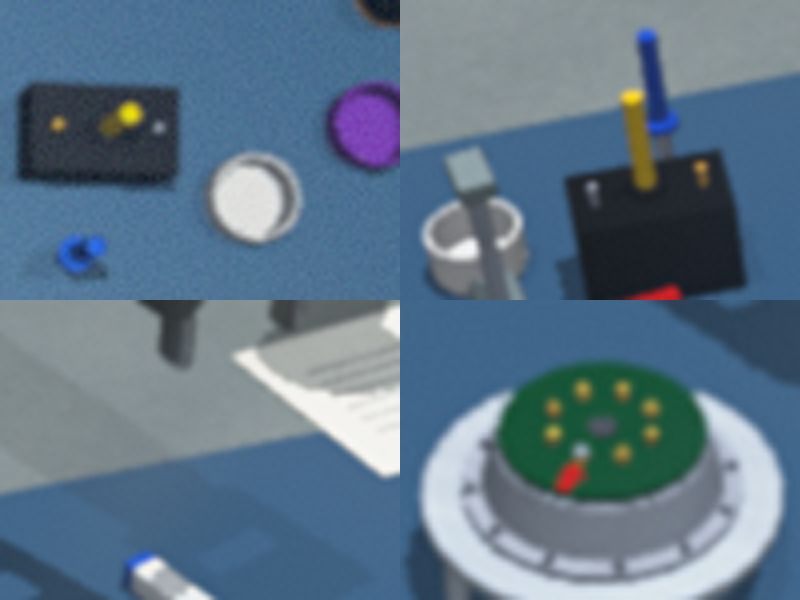

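The brush sits as it did at the start and the pot has not moved. The gripper is above the loupe handle, so I'll descend.

send_rows(
  hand=[0.085,0.085,0.085,0.085,0.085,0.085,0.085,0.085],
  slide=[
    [0,0.001,-0.035],
    [0,0,-0.04],
    [0,0,-0.04],
    [0,0,-0.04],
    [0,0,-0.03],
    [0,0,-0.02],
    [0,0,-0.01],
    [0,0,-0.003],
  ],
  rot=[
    [0,0,0],
    [0,0,0],
    [0,0,0],
    [0,0,0],
    [0,0,0],
    [0,0,0],
    [0,0,0],
    [0,0,0],
  ],
)

```text
t: 15.6
position: [497.7, 297.9, 2.5]
tool_rot: [-3.141, -0.002, -2.897]
force: [0.6, -0.4, -0.3]
finger_gap: 0.995
grasp_force: 0.0
```

send_rows(
  hand=[0.06,0.045,0.035,0.03,0.02,0.01,0,0],
  slide=[
    [0,0,0],
    [0,0,0],
    [0,0,0],
    [0,0,0],
    [0,0,0],
    [0,0,0],
    [0,0,0],
    [0,0,0],
  ],
  rot=[
    [0,0,0],
    [0,0,0],
    [0,0,0],
    [0,0,0],
    [0,0,0],
    [0,0,0],
    [0,0,0],
    [0,0,0],
  ],
)

```text
t: 16.4
position: [498.8, 299.6, 4.5]
tool_rot: [3.141, 0.002, -2.895]
force: [-0.4, 0.0, 6.4]
finger_gap: 0.264
grasp_force: 61.3
```

send_rows(
  hand=[0,0,0,0,0],
  slide=[
    [0,0,0],
    [0,0,0.01],
    [0,0,0.02],
    [0,0,0.03],
    [0,0,0],
  ],
  rot=[
    [0,0,0],
    [0,0,0],
    [0,0,0],
    [0,0,0],
    [0,0,0],
  ],
)

```text
t: 16.9
position: [500.7, 300.3, 67.6]
tool_rot: [3.141, 0.008, -2.895]
force: [0.7, -0.7, -0.8]
finger_gap: 0.259
grasp_force: 60.5
```

send_rows(
  hand=[0,0,0,0,0,0,0,0],
  slide=[
    [0,0,0.03],
    [0,0,0.04],
    [0,0,0.035],
    [0.004,-0.02,0],
    [0.0072,-0.04,0],
    [0.0072,-0.04,0],
    [0.0072,-0.04,0],
    [0.0072,-0.04,0],
  ],
  rot=[
    [0,0,0],
    [0,0,0],
    [0,0,0],
    [0,0,0],
    [0,0,0],
    [0,0,0],
    [0,0,0],
    [0,0,0],
  ],
)

```text
t: 17.7
position: [530.0, 117.7, 167.0]
tool_rot: [3.141, -0.002, -2.895]
force: [0.6, 0.8, -0.5]
finger_gap: 0.263
grasp_force: 60.5
```

send_rows(
  hand=[0,0,0,0,0,0,0],
  slide=[
    [0.0072,-0.04,0],
    [0.0072,-0.04,0],
    [0.0072,-0.04,0],
    [0.003,-0.025,0],
    [0,0,0],
    [0,0,0],
    [0,0,0],
  ],
  rot=[
    [0,0,0],
    [0,0,0],
    [0,0,0],
    [0,0,0],
    [0,0,0],
    [0,0,0],
    [0,0,0],
  ],
)

```text
t: 18.4
position: [554.8, -24.8, 167.5]
tool_rot: [3.141, -0.001, -2.895]
force: [-0.1, -0.1, -1.3]
finger_gap: 0.265
grasp_force: 60.5
```

```bash
python3 -c "
from h import *
grab('top','top7');grab('scene','scene7');s=env.sense();print(s['position'],s['tool_rot'],s['force'])
a=cv2.imread('pics/top7.png');b=cv2.imread('pics/scene7.png')
r=lambda i,u,v,w,h,s:cv2.resize(i[v:v+h,u:u+w],None,fx=s,fy=s,interpolation=cv2.INTER_CUBIC)
cv2.imwrite('pics/m8.png',np.hstack([r(a,310,180,66,99,6),r(b,275,185,66,99,6)]))"
```

```text
[555.0095823  -24.55626656 167.9174713 ] [ 3.14107171e+00 -6.49771242e-04 -2.89370491e+00] [ 0.56104119  0.1944162  -0.53037638]
```

View pics/m8.png

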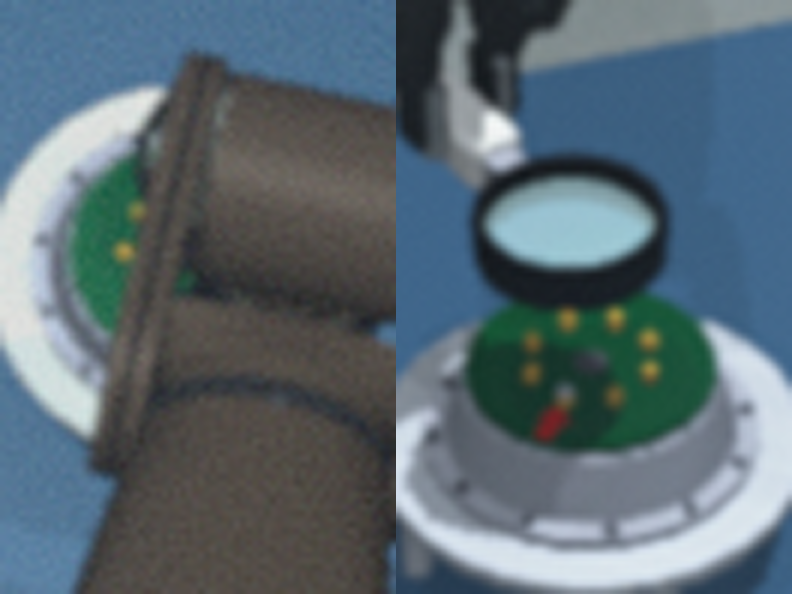

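Scene crop: the ring is held level over the board, its top-face centre at about (570,215), and the lug is visible at (565,393). The arm hides the top view. I'll fit models of the ring and the scriber to the images for the final numbers.

```bash
cat > fit.py <<'E'
from h import *
from scipy.optimize import minimize
np.set_printoptions(precision=2,suppress=True)
S=8
def render(f,pts,roi,sig):
    u0,v0,u1,v1=roi
    p=np.array([proj(f,X) for X in pts]); m=np.zeros(((v1-v0)*S,(u1-u0)*S),np.uint8)
    h=cv2.convexHull(((p-[u0,v0]+.5)*S*16-8).astype(np.int32)); cv2.fillConvexPoly(m,h,1,shift=4)
    m=cv2.resize(m.astype(np.float32),(u1-u0,v1-v0),interpolation=cv2.INTER_AREA)
    return cv2.GaussianBlur(m,(0,0),sig)
def cost(f,obs,pts,roi,sig,skip=None):
    m=render(f,pts,roi,sig); w=np.ones(m.shape,bool)
    if skip is not None: w=render(f,skip,roi,.5)<.05
    A=np.c_[m[w],np.ones(w.sum())]; r=obs[w]-A@np.linalg.lstsq(A,obs[w],rcond=None)[0]; return (r**2).mean()/obs[w].var()
def obs(f,roi,kind):
    c=f['color'][roi[1]:roi[3],roi[0]:roi[2]].astype(float)
    return np.clip(c[...,0]-np.maximum(c[...,1],c[...,2]),0,None) if kind=='red' else np.clip(90-c.max(2),0,None)
def box(x,y,z,yaw,L):
    d=np.array([np.cos(yaw),np.sin(yaw),0]);n=np.array([-d[1],d[0],0]);return [np.array([x,y,z])-d*s+n*a+[0,0,b] for s in(0,L) for a in(-5,5) for b in(-3,3)]
th=np.linspace(0,2*np.pi,60)
def ring(x,y,z,r=38,hs=(-10,10),tx=0,ty=0): # z=lens middle; tilts
    return [np.array([x,y,z])+[r*np.cos(t),r*np.sin(t),h+r*(tx*np.cos(t)+ty*np.sin(t))] for t in th for h in hs]
if __name__=='__main__':
    a=load('top0');b=load('scene0');g=load('scene7')
    ra=(425,180,455,202);rb=(185,252,220,282);oa=obs(a,ra,'red');ob=obs(b,rb,'red')
    J=lambda p:cost(a,oa,box(*p[:5]),ra,abs(p[5]))+cost(b,ob,box(*p[:5]),rb,abs(p[6]))
    for z0 in(150,157,165):
        r=minimize(J,[679,-234,z0,1.5,30,.8,.8],method='Nelder-Mead',options=dict(maxiter=3000,xatol=1e-3,fatol=1e-7,initial_simplex=None,adaptive=True)); print('scriber',r.x,r.fun)
    def rfit(f,roi,p0,make,n):
        o=obs(f,roi,'dark')
        J=lambda p:cost(f,o,make(p)[0],roi,abs(p[n])+.3,make(p)[1])
        r=minimize(J,list(p0)+[.7],method='Nelder-Mead',options=dict(maxiter=2000,adaptive=True)); print(r.x,r.fun)
    R1=lambda z:(lambda p:(ring(p[0],p[1],z),ring(p[0],p[1],z,31,(10,))))
    print('start lens top,scene');rfit(a,(214,224,250,254),(575,318),R1(10),2);rfit(b,(390,218,430,250),(575,318),R1(10),2)
    print('now, z 171..177')
    for z in(171,174,177): rfit(g,(285,205,325,238),(633,-8),R1(z),2)
    print('z free');rfit(g,(285,205,325,238),(633,-8,174),lambda p:(ring(*p[:3]),ring(*p[:3],31,(10,))),3)
    print('tilt free');rfit(g,(285,205,325,238),(633,-8,0.01,0.01),lambda p:(ring(p[0],p[1],174,tx=p[2],ty=p[3]),ring(p[0],p[1],174,31,(10,),p[2],p[3])),4)
E
python3 fit.py
```

```text
scriber [ 678.24 -235.74  157.23    1.71   30.84    0.67    0.82] 0.15486515125897957
scriber [ 678.42 -236.08  157.24    1.71   30.48    0.76    0.77] 0.16045312331394845
scriber [ 678.56 -236.31  157.02    1.69   29.97    0.74    0.85] 0.1718034265139969
start lens top,scene
[573.44 320.02   0.71] 0.5916198818485011
[577.09 319.03   0.7 ] 0.21962244409474554
now, z 171..177
[633.71  -5.78   0.55] 0.20316847947255084
[637.51  -7.71   0.73] 0.22799472282053018
[640.92  -8.16   0.69] 0.2211637785784552
z free
[640.1   -7.84 176.42   0.7 ] 0.21688477019751995
tilt free
[637.41  -7.64   0.01   0.01   0.64] 0.22231812198620898
```

send_rows(
  hand=[0,0,0,0,0,0,0,0],
  slide=[
    [0.0047,-0.0072,-0.002],
    [0.0047,-0.0072,-0.002],
    [0.0047,-0.0072,-0.002],
    [0.0047,-0.0072,-0.002],
    [0.0047,-0.0072,-0.002],
    [0.0047,-0.0072,-0.002],
    [0,0,0],
    [0,0,0],
  ],
  rot=[
    [0,0,0.11],
    [0,0,0.11],
    [0,0,0.11],
    [0,0,0.11],
    [0,0,0.11],
    [0,0,0.11],
    [0,0,0],
    [0,0,0],
  ],
)

```text
t: 19.3
position: [583.4, -68.1, 156.2]
tool_rot: [3.141, -0.0, -2.237]
force: [-0.2, 0.4, -0.5]
finger_gap: 0.268
grasp_force: 60.5
```

```bash
python3 -c "
from h import *
grab('top','top8');grab('scene','scene8');s=env.sense();print(s['position'],s['tool_rot'],s['force'])
a=cv2.imread('pics/top8.png');b=cv2.imread('pics/scene8.png')
r=lambda i,u,v,w,h,s:cv2.resize(i[v:v+h,u:u+w],None,fx=s,fy=s,interpolation=cv2.INTER_CUBIC)
cv2.imwrite('pics/m9.png',np.hstack([r(a,310,180,66,99,6),r(b,275,185,66,99,6)]))"
```

```text
[583.39569899 -68.18440963 156.3467074 ] [ 3.14131661e+00  7.28995111e-05 -2.23604778e+00] [ 0.19518193  0.14943183 -0.95133732]
```

View pics/m9.png

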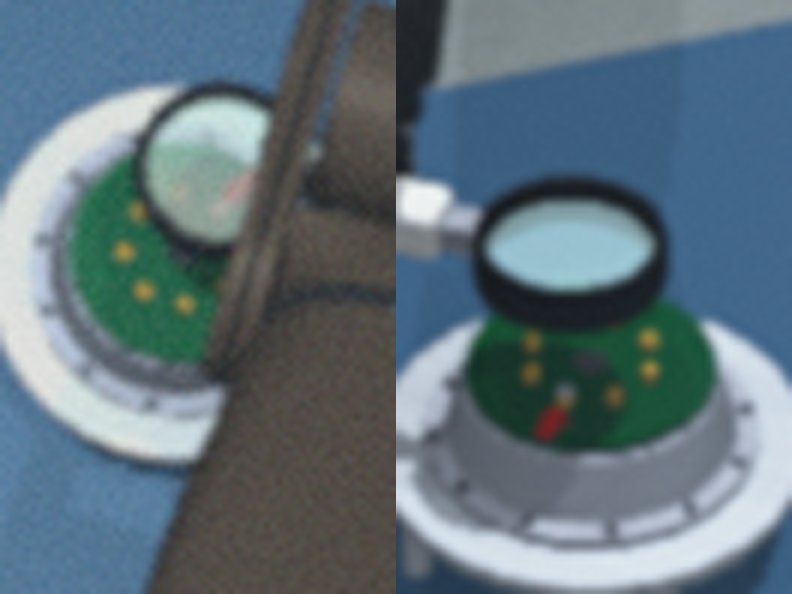

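Top crop: the ring is now visible, left edge x≈134, top 83, bottom 260, with the lug and arrow seen through the lens at about (222,200). Scene crop: ring spans x 474–667 and y 177–330, lug at (565,393). That's the last picture I'll view. I'll solve for the lens pose from these edges.

```bash
cat > f2.py <<'E'
from fit import *
from scipy.optimize import least_squares
a=load('top8');b=load('scene8')
def ext(f,pts): p=np.array([proj(f,X) for X in pts]);return p.min(0),p.max(0)
c=lambda x,o:(x+.5)/6-.5+o
M=np.array([c(134,310),c(83,180),c(260,180),c(474-396,275),c(667-396,275),c(177,185),c(330,185)])
def res(p,tilt=True):
    t=p[4:6] if len(p)>4 else (0,0)
    R=ring(*p[:3],tx=t[0],ty=t[1]); l,h=ext(a,R);l2,h2=ext(b,R);d=p[3]
    return np.array([l[0]-d,l[1]-d,h[1]+d,l2[0]-d,h2[0]+d,l2[1]-d,h2[1]+d])-M
for p0 in([633,-8,162,0],[633,-8,162,0,0,0]):
    r=least_squares(res,p0,diff_step=1e-4 if len(p0)==4 else None); print(r.x,r.fun)
# joint soft fit
ra=(325,185,352,228);rb=(283,208,322,246)
oa=obs(a,ra,'dark')
ob=obs(b,rb,'dark')
cols=slice(0,352-325)
def J(p):
    t=p[5:7] if len(p)>5 else (0,0)
    R=ring(*p[:3],tx=t[0],ty=t[1]);K=ring(*p[:3],30,(10,-10),tx=t[0],ty=t[1])
    return cost(a,oa,R,ra,abs(p[3])+.3,K)+cost(b,ob,R,rb,abs(p[4])+.3,K)
for p0 in([633,-8,162,.6,.6],[633,-8,162,.6,.6,.02,.02]):
    s=np.array([np.array(p0)]+[np.array(p0)+np.eye(len(p0))[i]*([3,3,3,.3,.3,.03,.03][i]) for i in range(len(p0))])
    r=minimize(J,p0,method='Nelder-Mead',options=dict(maxiter=2000,initial_simplex=s)); print(r.x,r.fun)
E
python3 f2.py
```

```text
[631.33  -4.63 161.33  -0.47] [ 0.03  0.13 -0.12  0.14 -0.11 -0.28  0.26]
[631.37  -4.69 161.32  -0.38   0.01  -0.05] [-0.05 -0.02 -0.    0.01 -0.06 -0.    0.  ]
[630.85  -5.29 158.62   1.18   0.22] 1.106495050345989
[630.45  -5.23 158.62   0.87   0.33   0.07   0.  ] 1.0536948957193502
```

send_rows(
  hand=[0,0,0,0,0,0,0,0],
  slide=[
    [0.001,-0.0018,-0.0022],
    [0.001,-0.0018,-0.0022],
    [0,0,0],
    [0,0,0],
    [0,0,0],
    [0,0,0],
    [0,0,0],
    [0,0,0],
  ],
  rot=[
    [0,0,0],
    [0,0,0],
    [0,0,0],
    [0,0,0],
    [0,0,0],
    [0,0,0],
    [0,0,0],
    [0,0,0],
  ],
)

```text
t: 20.2
position: [585.6, -72.6, 152.0]
tool_rot: [-3.142, -0.0, -2.235]
force: [0.4, -0.6, -2.1]
finger_gap: 0.264
grasp_force: 60.5
```

```bash
cat > f3.py <<'E'
from fit import *
# droop check: shift of ring between pictures 8 and 9 by phase correlation vs model shift (2,-3.6,-4.4)
g=grab('scene','scene9');a=grab('top','top9');s=env.sense();print(s['position'],s['tool_rot'],s['force'],s['moment'],s['joint_vel'].max(),s['finger_gap'])
for n,roi in(('scene',(283,208,322,246)),('top',(325,185,350,228))):
    f0=load(n+'8');f1=load(n+'9')
    for f in(f0,f1):
        o=(obs(f,roi,'dark')>25); ys,xs=np.nonzero(o); h=cv2.convexHull(np.c_[xs,ys].astype(np.int32)); m=cv2.moments(h); print(n,m['m10']/m['m00']+roi[0],m['m01']/m['m00']+roi[1],m['m00'])
    print('model',proj(f1,np.array([633.3,-8.3,157.1]))-proj(f0,np.array([631.3,-4.7,161.5])))
E
python3 f3.py
```

```text
[585.61 -72.6  151.93] [-3.14  0.   -2.24] [ 0.1  -0.39 -0.86] [-0.01 -0.02  0.02] 0.0012307490653047175 0.26502135897301693
scene 302.6310479719992 230.17809347333744 809.5
scene 301.26554054054054 231.1954954954955 740.0
model [-1.18  2.3 ]
top 341.59147869674183 213.83375104427736 199.5
top 343.70971302428256 209.96412803532007 302.0
model [ 1.29 -0.31]
```

```bash
python3 -c "
from h import *
print(env.sign_off())"
```

```text
the job is handed in; nothing more can be done
None
```

I dipped the brush, dabbed the flagged terminal with about 1 N, and put the brush back fully down. By my estimate the loupe is held level within about 2 mm of centre over that terminal, lens at about 157 mm. I handed the job in at about 20 s, having viewed 11 pictures, one over the limit of 10.

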